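# Hang a sherd carrier on the drying rail

### The job

Take the carrier with the terracotta sherd (the one with the terracotta-coloured grip) out of the wooden stand, hook it over the steel drying rail at the blue band, and slide it along, still hooked on the rail, to the yellow band. Leave it hanging there upright and still.

Things in the scene. Friction and masses are not known exactly. Their poses are not given: they have to be found in the camera images.
- carrier_terracotta: Rigid carrier, 135-225 g, upright in a wooden stand beside two equal ones (blue, white). Origin: hook seat, on the rail's axis when hung; z up, y along the rail. Plate 6 x 60 mm wide at x -22 to -16 mm, from z 0 down to -87.5, sherd on its -x face to x -28. 45 degree roof (ridge at z 14, 40 mm long) joins it to a 50 mm wide lip at x 16 to 24, z -25 to 0. Slot open downwards: hook on straight from above.
- carrier_grip (a point): Point on that carrier's terracotta-coloured grip block, 38 mm above the carrier's origin. The block is 12 mm along the carrier's x, 30 mm along y, upright over the hook's ridge, its top 20 mm above this point. In the stand the block tops are 154 mm above the table, the carriers 115 mm apart along y; each lifts straight up out of a slot 18 mm deep. On the rail friction keeps it as it is left.
- start_band: Blue painted band round the rail, where the carrier is hooked on. Origin on the rail's axis, mid-band, 140 mm above the table; y along the rail, z up. Only paint, 24 mm long, with a blue stripe on the white base board (12 mm high) below. The rail is a fixed level steel bar, 12 mm diameter, beyond the stand as seen from the robot. Blue may be left or right of yellow, 160 to 260 mm away.
- stop_band: Yellow painted band round the same rail, the mark where the carrier ends; made like the blue one, with a yellow stripe on the base board below. Origin on the rail's axis, mid-band, 140 mm above the table; y along the rail, z up. The bar between and around the bands is bare; the rail's two posts (tops 154 mm above the table) stand at least 75 mm outside the bands.
Things that resemble listed ones, but are neither listed nor needed, are in the scene too. Leave any turquoise look-alike of the carrier_terracotta alone.

How it is judged (in metres and radians):
On the way, in this order (a step that is already met when the one before it is completed fails the run):
1. the carrier is hooked over the rail at the blue band (origin within 20 mm of it along the rail, within 12 mm of the bar's axis sideways and no more than 12 mm above it) (x of carrier_terracotta in the frame of start_band between -0.012 and 0.012 m and z of carrier_terracotta in the frame of start_band between -0.006 and 0.012 m and y of carrier_terracotta in the frame of start_band between -0.02 and 0.02 m), for 0.1 s.
2. the carrier, still hooked over the rail (no more than 12 mm above its seat), passes between the bands, more than 50 mm from both (x of carrier_terracotta in the frame of stop_band between -0.012 and 0.012 m and z of carrier_terracotta in the frame of stop_band between -0.006 and 0.012 m and horizontal distance between carrier_terracotta and start_band between 0.05 and 0.21 m and horizontal distance between carrier_terracotta and stop_band between 0.05 and 0.21 m), for 0.05 s.
At the end, for the whole second after the job is handed in: The terracotta carrier hangs on the rail at the yellow band: origin within 15 mm of the band's middle along the rail, seated (within 6 mm of the bar's axis in height, 12 mm sideways), upright and square to the rail within 15 degrees, released and at rest (x of carrier_terracotta in the frame of stop_band between -0.012 and 0.012 m and z of carrier_terracotta in the frame of stop_band between -0.006 and 0.006 m and y of carrier_terracotta in the frame of stop_band between -0.015 and 0.015 m and angle between carrier_terracotta's own z axis and vertical below 0.26 rad and angle between the y axis of carrier_terracotta and the y axis of stop_band, either way round below 0.26 rad and linear speed of carrier_terracotta below 0.02 m/s); the robot touches nothing.
It fails at once if the terracotta carrier is tipped by more than 35 degrees (angle between carrier_terracotta's own z axis and vertical above 0.61 rad).
It also fails if it takes over 45 s, if anything falls off the work surface, if the arm or the gripper's body presses on something with over 40 N, if the wrist force passes 120 N, or if a joint passes its speed limit or range.

### The arm

A 6-joint arm with a two-finger parallel gripper is mounted at the origin on the work surface. World frame = base frame: x ahead of the robot, y to its left, z up, the work surface at z = 0. Lengths are in mm, angles in rad, forces in N, time in s.
With the tool pointing down it reaches from about 350 to 775 mm from the base axis. Payload 7.3 kg.
Tool frame: the origin (TCP) lies at the centre of the arm's flange, where the gripper is bolted on; the fingertips stand 178 mm ahead of it and the grasp point (between the pads) lies 159 mm ahead of it; z points along the fingers, y is the direction in which the jaws open and shut (so a half turn about z gives the same grasp; the last joint's range is limited). The gripper opens to 92 mm and grips with 3 to 60 N. Pads are 19 mm wide; open, the fingers measure 130 mm over their backs; the gripper's body (75 mm by 190 mm) begins 47 mm behind the grasp point.
Start: joints at [0.988, 0.342, 1.524, -0, 1.275, -0.146], TCP at [222.077, 475.72, 404.741] pointing down, gripper open.
Joint ranges: [-2.53, 2.53], [-0.77, 2.02], [0.04, 2.7], [-1, 4.14], [0.28, 2.66], [-3.11, 3.11]. Speed limits (rad/s): [2.57, 2.57, 3.14, 3.14, 3.14, 3.14].

### API

Orientations are given as [roll, pitch, yaw] about the fixed x, y, z axes, in that order (R = Rz(yaw) Ry(pitch) Rx(roll)).
In Python, from plant import get_obs, capture, close_job gives the robot as it stands. The module is installed in compiled form; this text tells all that it offers.
- The arm moves only by the shell command python3 -m pendant 'ROWS'. ROWS is JSON, a list of rows, each a list of 3 entries, a list of its own where there are three numbers: the shift along the tool's x, y, z in m, then the turn, a rotation vector about the tool's x, y, z in rad, then the finger opening in m, from 0 to 0.0918. In form: [[[tx, ty, tz], [wx, wy, wz], fingers], ...]. A call has 1 to 10 rows; each row is the pose to reach, as a shift and turn from the pose commanded when the call began, along the tool's axes at that moment; what a row does not reach only later rows make up. A row lasts 1/12 s, in which the tool goes at most 41.7 mm and 7.16 degrees, less where a joint would pass 70% of its speed; a pose out of reach is approached as far as the arm can. A call with a gripper value outside its range is refused whole. The fingers move at their own pace and stop on an object; the grip force is fixed at half the most. Time passes only in rows, so rows that repeat a pose let the fingers close. It gives the time, the measured TCP pose, the force and the opening at its end, in the units of the state.
- get_obs(): the state, without advancing time (a new reading comes with each control period).
- capture(name): name is "scene" or "side" or "wrist"; returns a dict with "color" (384x512x3 uint8, red, green, blue), "mtx" (3x3 intrinsics, pixels), "dist" ([k1, k2, p1, p2, k3] as OpenCV has them; the pictures are not rectified), "rvec" (rotation vector, rad) and "tvec" (3), from world to camera coordinates, as OpenCV has them. Camera axes: x right, y down, z forward; pixel columns grow to the right and rows downward; lengths in mm; the calibration is good to about 2 mm. A picture is of the moment at which its call begins. There is no depth.
- close_job(): hands the job in, once; it reports no verdict.
The state is a dict: "time": time; "joint_positions": joint angles; "dq": joint speeds; "tau": joint torques, N m; "tool_pos": TCP position; "tcp_rot": TCP orientation; "contact_force": force on the tool from outside, world axes, zero at the start; "moment": the same for the moment, N m; "grip_width": finger opening in mm.
Only numpy, scipy, OpenCV 4.12 (cv2) and the standard library are available. Lean on these libraries where they do the work, as an engineer would, in place of code of your own. Each camera call takes 0.05 s, during which the arm holds its last target. There are 200 camera calls.

## Working session

There is one attempt and no reset: what is moved stays moved. The work goes in short steps, Python scripts to look and compute and a shell command to move; the robot and the scene stay as the last step left them, time stands still between calls to the robot, and variables do not carry over. Pictures are saved under pics/ and viewed, about 8 in all and at most 12, crops included, and the job is handed in when it is done.

```bash
mkdir -p pics; cat > h.py <<'E'
import numpy as np, cv2
from plant import get_obs, capture
def cam(c): 
    R=cv2.Rodrigues(np.array(c["rvec"],float))[0]; t=np.array(c["tvec"],float).ravel(); return R,t
def ray(c,px):
    R,t=cam(c); u=cv2.undistortPoints(np.array([[px]],float),np.array(c["mtx"],float),np.array(c["dist"],float))[0,0]
    return -R.T@t, R.T@np.array([u[0],u[1],1.])
def onplane(c,px,z):
    o,d=ray(c,px); return o+d*(z-o[2])/d[2]
def two(c1,p1,c2,p2):
    o1,d1=ray(c1,p1);o2,d2=ray(c2,p2)
    s=np.linalg.lstsq(np.c_[d1,-d2],o2-o1,rcond=None)[0]
    a=o1+d1*s[0];b=o2+d2*s[1]; return (a+b)/2,np.linalg.norm(a-b)
def proj(c,P): return cv2.projectPoints(np.array([P],float),np.array(c["rvec"],float),np.array(c["tvec"],float),np.array(c["mtx"],float),np.array(c["dist"],float))[0][0,0]
E
python3 - <<'E'
from h import *
import pickle
cs={n:capture(n) for n in("scene","side","wrist")}
pickle.dump(cs,open("c0.pkl","wb"))
for n,c in cs.items(): cv2.imwrite(f"pics/{n}0.png",c["color"][:,:,::-1]); R,t=cam(c); print(n,(-R.T@t).round(),R[2].round(2))
o=get_obs(); print(o)
E
```

```text
scene [ 810. -210.  807.] [-0.36  0.41 -0.84]
side [ 322. -545.  533.] [ 0.23  0.82 -0.52]
wrist [153. 508. 384.] [ 0.25 -0.12 -0.96]
{'time': 0.15, 'joint_positions': array([ 9.87988777e-01,  3.42572342e-01,  1.52476826e+00, -4.89099519e-06,
        1.27543441e+00, -1.46009199e-01]), 'dq': array([-0.00034148, -0.0044262 , -0.00188599,  0.0005204 , -0.00166228,
       -0.00116257]), 'tau': array([ 1.43222114e-03, -4.31469655e+01, -2.44354767e+01,  7.17258034e-02,
        5.37403242e-02, -5.06533900e-05]), 'tool_pos': array([222.02847565, 475.63536927, 404.20972352]), 'tcp_rot': array([-3.14042220e+00, -1.67394617e-04,  2.70479563e+00]), 'contact_force': array([-0.43335151, -0.51327041, -0.27407006]), 'moment': array([ 0.0437183 , -0.00929164, -0.0209543 ]), 'grip_width': 91.78388495766342}
```

View pics/scene0.png

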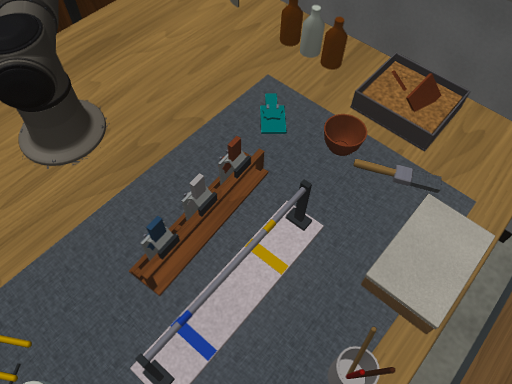

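View pics/side0.png

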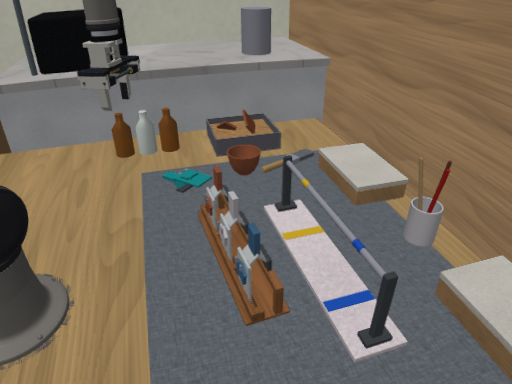

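The scene view shows the terracotta grip at about (235,148), blue band (183,319) and yellow band (269,226). In the side view they are at about (217,178), (359,245) and (306,183). Next I measure them with colour masks.

```bash
python3 - <<'E'
from h import *
import pickle
cs=pickle.load(open("c0.pkl","rb"))
def blob(c,kind,near,r):
    h=cv2.cvtColor(c["color"],cv2.COLOR_RGB2HSV); 
    rg={"b":((105,120,60),(125,255,255)),"y":((20,150,80),(32,255,255)),"t":((3,110,40),(14,255,255))}[kind]
    m=cv2.inRange(h,*[np.array(x) for x in rg]); k=np.zeros_like(m); cv2.circle(k,near,r,255,-1); m&=k
    n,l,s,ce=cv2.connectedComponentsWithStats(m)
    return [(ce[i].round(1),s[i].tolist()) for i in range(1,n) if s[i][4]>12]
S,D=cs["scene"],cs["side"]
for nm,k,a,ra,b,rb in(("blue","b",(183,319),13,(359,245),12),("yel","y",(269,226),12,(306,183),12),("terr","t",(235,148),18,(217,176),14)):
    A=blob(S,k,a,ra);B=blob(D,k,b,rb);print(nm,A,B)
    pa=A[0][0];pb=B[0][0];print(two(S,pa,D,pb),onplane(S,pa,140).round(1),onplane(D,pb,140).round(1))
I=cv2.hconcat([cv2.resize(S["color"][120:220,180:280],(400,400),interpolation=2),cv2.resize(D["color"][150:230,190:270],(400,400),interpolation=2)])
cv2.imwrite("pics/crop.png",I[:,:,::-1])
E
```

```text
blue [(array([183.6, 321.8]), [172, 310, 20, 23, 212])] [(array([357.6, 244.4]), [352, 239, 13, 13, 94])]
(array([ 610.46239533, -135.41578925,  141.12888825]), np.float64(8.053728912682436)) [ 613.1 -138.3  140. ] [ 609.4 -130.2  140. ]
yel [(array([269.5, 225.3]), [263, 220, 13, 13, 85])] [(array([304.9, 182.2]), [302, 179, 8, 8, 36])]
(array([602.36972017,  83.0202505 , 141.20240227]), np.float64(1.9100350268472266)) [602.8  82.8 140. ] [602.9  86.2 140. ]
terr [(array([234.3, 147.9]), [228, 136, 13, 25, 238]), (array([246.9, 154.2]), [244, 152, 8, 5, 14])] [(array([217.4, 177.6]), [213, 166, 9, 24, 149])]
(array([431.41405638, 175.19077856, 130.38982186]), np.float64(0.6093574778415067)) [436.5 170.  140. ] [429.  157.5 140. ]
```

View pics/crop.png

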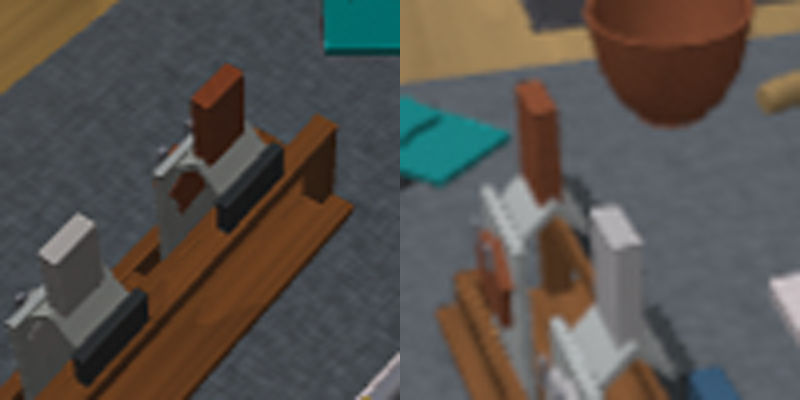

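The crop shows the terracotta carrier at the +y end of the stand, with its plate on the robot side and its lip on the far side, so the sense matches the rail. I'll go above it with the jaws along world x and look with the wrist camera.

```bash
python3 -m pendant '[[[-0.015,-0.009,0],[0,0,0.06],0.0918],[[-0.05,-0.029,0],[0,0,0.18],0.0918],[[-0.085,-0.049,0],[0,0,0.3],0.0918],[[-0.12,-0.07,0],[0,0,0.42],0.0918],[[-0.155,-0.09,0],[0,0,0.54],0.0918],[[-0.19,-0.11,0],[0,0,0.66],0.0918],[[-0.225,-0.13,0],[0,0,0.78],0.0918],[[-0.26,-0.15,0],[0,0,0.9],0.0918],[[-0.29,-0.17,0],[0,0,1.02],0.0918],[[-0.316,-0.183,0],[0,0,1.134],0.0918]]'
python3 -m pendant '[[[0,0,0],[0,0,0],0.0918],[[0,0,0],[0,0,0],0.0918]]'
python3 - <<'E'
from h import *
import pickle
c=capture("wrist"); pickle.dump(c,open("c1.pkl","wb")); cv2.imwrite("pics/w1.png",c["color"][:,:,::-1])
print(proj(c,[431,176,154]),get_obs()["tool_pos"],get_obs()["tcp_rot"])
E
```

```text
time: 0.98
tool_pos: [431.8, 173.7, 404.6]
tcp_rot: [-3.141, 0.0, 1.563]
contact_force: [0.3, 0.7, 0.0]
grip_width: 91.6
time: 1.15
tool_pos: [431.6, 175.1, 404.4]
tcp_rot: [-3.141, -0.0, 1.568]
contact_force: [-0.1, 1.0, -0.4]
grip_width: 91.5
[256.86924409 199.57116646] [430.96689064 175.99145306 404.43337269] [-3.14063824e+00 -2.43606725e-04  1.57074422e+00]
```

View pics/w1.png

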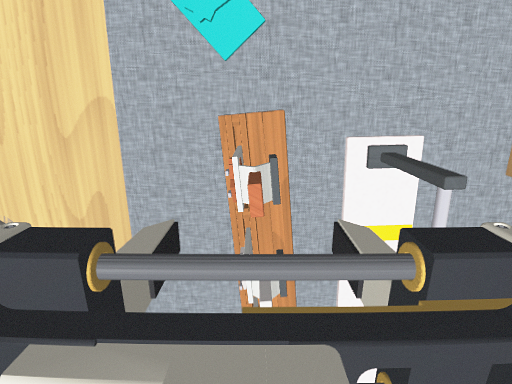

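The wrist view shows the terracotta grip block between the jaws near (256,195), with the stand turned slightly. I'll now measure the top face and the yaw.

```bash
python3 - <<'E'
from h import *
import pickle
c=pickle.load(open("c1.pkl","rb"));im=c["color"]
h=cv2.cvtColor(im,cv2.COLOR_RGB2HSV)
I=cv2.resize(im[140:225,210:300],None,fx=8,fy=8,interpolation=cv2.INTER_CUBIC);cv2.imwrite("pics/w1c.png",I[:,:,::-1][:600])
# stand edges at table-ish height; base top unknown -> use lip/plate: two long edges
for p in((219,116),(243,300),(284,110),(295,300)): print(p,onplane(c,p,20).round(1))
for r in range(166,218,4): print(r,[tuple(int(x) for x in h[r,q]) for q in range(246,268,2)])
E
```

```text
(219, 116) [385.1 240.5  20. ]
(243, 300) [410.5 -23.7  20. ]
(284, 110) [464.6 247.3  20. ]
(295, 300) [487.6 -24.   20. ]
166 [(60, 6, 171), (105, 6, 173), (102, 9, 139), (16, 45, 146), (16, 51, 145), (86, 12, 150), (54, 7, 184), (45, 2, 206), (42, 6, 199), (45, 5, 209), (40, 4, 200)]
170 [(30, 1, 241), (30, 1, 243), (30, 1, 244), (45, 2, 243), (60, 2, 232), (49, 10, 212), (83, 5, 203), (45, 5, 205), (45, 5, 202), (60, 4, 203), (60, 3, 203)]
174 [(45, 2, 242), (19, 9, 239), (10, 156, 106), (10, 139, 112), (10, 146, 112), (9, 139, 108), (9, 151, 110), (10, 167, 104), (40, 4, 205), (36, 6, 201), (30, 3, 201)]
178 [(60, 1, 243), (11, 62, 181), (9, 136, 114), (10, 140, 113), (9, 135, 115), (10, 143, 109), (11, 141, 110), (9, 161, 106), (68, 5, 207), (48, 6, 201), (36, 6, 201)]
182 [(75, 2, 245), (7, 92, 138), (10, 152, 111), (10, 149, 113), (10, 141, 112), (10, 149, 115), (9, 142, 113), (9, 145, 109), (60, 3, 203), (60, 3, 200), (60, 6, 207)]
186 [(90, 4, 246), (9, 138, 221), (10, 152, 217), (9, 146, 217), (9, 147, 211), (9, 147, 218), (10, 149, 222), (9, 152, 212), (68, 5, 201), (30, 
[... 545 characters left out ...]
, 2, 246), (93, 9, 252), (10, 152, 216), (10, 152, 218), (10, 148, 222), (10, 146, 222), (10, 143, 224), (10, 144, 223), (10, 165, 182), (84, 6, 205), (15, 65, 199)]
206 [(14, 141, 101), (14, 149, 142), (10, 149, 218), (9, 152, 212), (9, 151, 208), (10, 150, 216), (9, 151, 215), (9, 152, 218), (9, 152, 200), (13, 148, 190), (13, 147, 198)]
210 [(14, 147, 199), (12, 140, 160), (9, 149, 230), (10, 149, 221), (10, 150, 216), (10, 155, 216), (10, 147, 217), (10, 150, 204), (9, 152, 207), (13, 145, 193), (13, 144, 199)]
214 [(13, 144, 204), (13, 140, 204), (10, 152, 207), (9, 151, 213), (10, 149, 215), (10, 147, 222), (11, 146, 227), (10, 149, 219), (10, 150, 220), (12, 137, 171), (13, 146, 198)]
```

View pics/w1c.png

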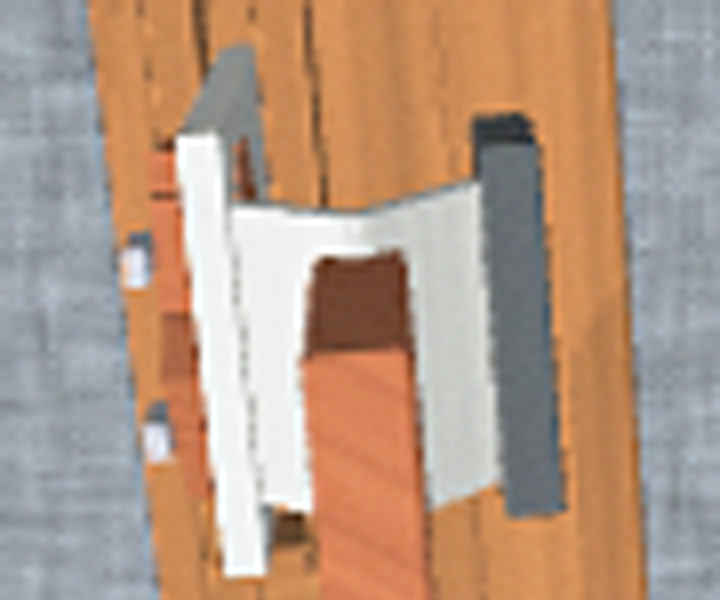

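The crop shows the bright top face of the block, with its top corners at about (247.8,184.4) and (261.5,183.5). The carrier is yawed slightly.

```bash
python3 - <<'E'
from h import *
import pickle
c=pickle.load(open("c1.pkl","rb"));im=c["color"]
h=cv2.cvtColor(im,cv2.COLOR_RGB2HSV).astype(int)
m=((h[...,0]<=11)&(h[...,1]>110)&(h[...,2]>195)).astype(np.uint8); k=np.zeros_like(m);k[180:222,246:270]=1;m&=k
n,l,s,ce=cv2.connectedComponentsWithStats(m);i=1+s[1:,4].argmax()
ys,xs=np.where(l==i)
P=np.array([onplane(c,(x,y),154)[:2] for x,y in zip(xs,ys)],np.float32)
print(s[i],P.mean(0),cv2.minAreaRect(P))
w,v=np.linalg.eigh(np.cov(P.T));print(np.sqrt(12*w),v[:,1],np.arctan2(-v[0,1],v[1,1]))
h2=cv2.inRange(h.astype(np.uint8),np.array((20,150,80)),np.array((32,255,255)))
for nm in("scene","side"):pass
cs=pickle.load(open("c0.pkl","rb"))
# rail lines: sample post top / rail in scene view, direction from bands
for p,q in(((183.5,319),(269.5,225.3)),):
  print(onplane(cs["scene"],p,140),onplane(cs["scene"],q,140))
# stripe yaw in the base board edges of scene
S=cs["scene"];print([onplane(S,p,12).round(1) for p in((196,383),(322,228))])
E
```

```text
[248 184  15  34 422] [429.5292  175.38022] ((429.6164245605469, 175.14224243164062), (10.97026252746582, 29.059127807617188), 4.880949020385742)
[10.75868348 28.85591534] [-0.0867927   0.99622639] 0.08690204244208552
[ 609.77172807 -135.31120634  140.        ] [602.77026094  82.79597127 140.        ]
[array([ 668.7, -184. ,   12. ]), array([650.5, 208.5,  12. ])]
```

Block centre is (429.6, 175.3) with yaw +0.087, and the measured size matches 12x30. Descending and gripping.

```bash
python3 -m pendant '[[[-0.0007,-0.0014,0.015],[0,0,-0.087],0.0918],[[-0.0007,-0.0014,0.035],[0,0,-0.087],0.0918],[[-0.0007,-0.0014,0.055],[0,0,-0.087],0.0918],[[-0.0007,-0.0014,0.075],[0,0,-0.087],0.0918],[[-0.0007,-0.0014,0.09],[0,0,-0.087],0.0918],[[-0.0007,-0.0014,0.1],[0,0,-0.087],0.0918],[[-0.0007,-0.0014,0.107],[0,0,-0.087],0.0918],[[-0.0007,-0.0014,0.109],[0,0,-0.087],0.0918],[[-0.0007,-0.0014,0.109],[0,0,-0.087],0.0918]]'
python3 -m pendant '[[[0,0,0],[0,0,0],0.06],[[0,0,0],[0,0,0],0.03],[[0,0,0],[0,0,0],0.0],[[0,0,0],[0,0,0],0],[[0,0,0],[0,0,0],0],[[0,0,0],[0,0,0],0],[[0,0,0],[0,0,0],0],[[0,0,0],[0,0,0],0]]'
```

```text
time: 1.95
tool_pos: [429.2, 176.2, 295.6]
tcp_rot: [-3.141, -0.0, 1.66]
contact_force: [-0.1, 0.6, 0.3]
grip_width: 91.3
time: 2.62
tool_pos: [429.6, 175.5, 295.8]
tcp_rot: [3.141, -0.0, 1.658]
contact_force: [0.8, -0.0, 0.2]
grip_width: 43.0
```

```bash
python3 -m pendant '[[[0,0,0],[0,0,0],0],[[0,0,0],[0,0,0],0],[[0,0,0],[0,0,0],0],[[0,0,0],[0,0,0],0],[[0,0,0],[0,0,0],0],[[0,0,0],[0,0,0],0],[[0,0,0],[0,0,0],0],[[0,0,0],[0,0,0],0],[[0,0,0],[0,0,0],0]]'
python3 -m pendant '[[[0,0,-0.003],[0,0,0],0],[[0,0,-0.01],[0,0,0],0],[[0,0,-0.02],[0,0,0],0],[[0,0,-0.03],[0,0,0],0],[[0,0,-0.045],[0,0,0],0],[[0,0,-0.065],[0,0,0],0],[[0,0,-0.085],[0,0,0],0],[[0,0,-0.105],[0,0,0],0],[[0,0,-0.115],[0,0,0],0],[[0,0,-0.12],[0,0,0],0]]'
python3 -m pendant '[[[0,0,0],[0,0,0],0],[[0,0,0],[0,0,0],0],[[0,0,0],[0,0,0],0]]'

```

```text
time: 3.37
tool_pos: [429.6, 175.5, 295.6]
tcp_rot: [3.142, -0.0, 1.658]
contact_force: [0.7, 0.2, -2.3]
grip_width: 11.8
time: 4.2
tool_pos: [429.4, 175.5, 417.9]
tcp_rot: [3.139, -0.001, 1.658]
contact_force: [0.4, -0.8, -2.9]
grip_width: 12.2
time: 4.45
tool_pos: [429.3, 175.4, 414.9]
tcp_rot: [-3.14, 0.0, 1.658]
contact_force: [0.0, 0.8, -2.2]
grip_width: 11.6
```

The carrier is gripped (11.6 mm opening) and lifted. I'll raise it another 45 mm and carry it to above the blue band, estimated at (609.8, -133).

```bash
python3 -m pendant '[[[0,0,-0.01],[0,0,0],0],[[0,0,-0.025],[0,0,0],0],[[0,0,-0.04],[0,0,0],0],[[-0.01,0.005,-0.045],[0,0,0],0],[[-0.03,0.014,-0.045],[0,0,0],0],[[-0.055,0.026,-0.045],[0,0,0],0],[[-0.08,0.038,-0.045],[0,0,0],0],[[-0.105,0.05,-0.045],[0,0,0],0],[[-0.13,0.062,-0.045],[0,0,0],0],[[-0.155,0.074,-0.045],[0,0,0],0]]'
python3 -m pendant '[[[-0.025,0.012,0],[0,0,0.006],0],[[-0.05,0.024,0],[0,0,0.012],0],[[-0.075,0.035,0],[0,0,0.02],0],[[-0.1,0.047,0],[0,0,0.03],0],[[-0.125,0.059,0],[0,0,0.04],0],[[-0.145,0.068,0],[0,0,0.05],0],[[-0.158,0.074,0],[0,0,0.05],0],[[-0.165,0.078,0],[0,0,0.05],0],[[-0.168,0.079,0],[0,0,0.05],0],[[-0.168,0.079,0],[0,0,0.05],0]]'
python3 -m pendant '[[[0,0,0],[0,0,0],0],[[0,0,0],[0,0,0],0],[[0,0,0],[0,0,0],0]]'
python3 - <<'E'
from h import *
import pickle
cs={n:capture(n) for n in("scene","side","wrist")}; pickle.dump(cs,open("c2.pkl","wb"))
a=[cs[n]["color"] for n in cs]
b=cv2.resize(cv2.hconcat(a[:2]),(800,300),interpolation=cv2.INTER_AREA); 
cv2.imwrite("pics/m2.png",cv2.vconcat([cv2.resize(cv2.hconcat([a[0][150:384,80:392],a[1][90:324,200:512]]),(800,300)),cv2.resize(cv2.hconcat([a[2],a[1]]),(800,300),interpolation=3)])[:,:,::-1])
E
```

```text
time: 5.28
tool_pos: [517.4, 25.5, 459.4]
tcp_rot: [-3.14, -0.0, 1.658]
contact_force: [1.4, -0.2, -1.8]
grip_width: 12.2
time: 6.12
tool_pos: [610.2, -133.6, 459.6]
tcp_rot: [-3.14, -0.001, 1.607]
contact_force: [0.2, 0.5, -1.9]
grip_width: 11.8
time: 6.37
tool_pos: [609.8, -132.1, 461.0]
tcp_rot: [3.141, -0.0, 1.609]
contact_force: [0.2, 0.1, -2.1]
grip_width: 11.6
```

View pics/m2.png

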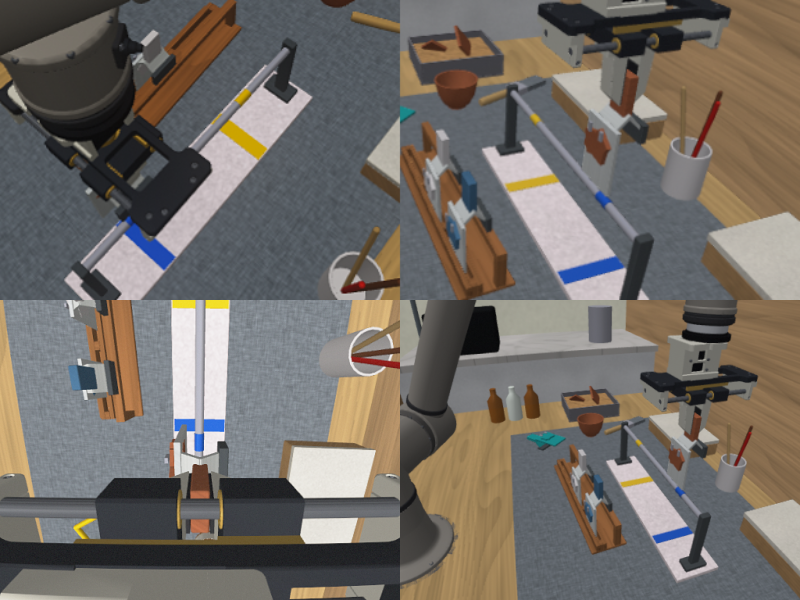

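The carrier is upright in the grip. In the wrist picture the rail runs straight into the hook, with the blue band just short of the ridge (about (255,180) unscaled). I'll use this view to measure the rail line and the band.

```bash
python3 - <<'E'
from h import *
import pickle
c=pickle.load(open("c2.pkl","rb"))["wrist"];h=cv2.cvtColor(c["color"],cv2.COLOR_RGB2HSV);g=h[...,1].astype(int)
m=cv2.inRange(h,np.array((100,120,60)),np.array((128,255,255)))
for r in range(20,205,10):
    print(r,"V",h[r,244:268,2].tolist() if r%40==20 else "", "blue",(np.where(m[r,240:272])[0]+240).tolist()[::30], m[r,245:265].sum()//255)
# rail edges: gradient per row
v=cv2.GaussianBlur(cv2.cvtColor(c["color"],cv2.COLOR_RGB2GRAY),(3,3),0).astype(int)
pts=[]
for r in range(15,150,5):
    d=np.diff(v[r,238:274]); pts.append((r,238+d.argmin()+.5,238+d.argmax()+.5))
print(pts)
n,l,s,ce=cv2.connectedComponentsWithStats(m); print([(ce[i].round(1),s[i].tolist()) for i in range(1,n) if s[i][4]>20])
cs=pickle.load(open("c2.pkl","rb"))
for nm,ctr in(("side",(357,244)),("side",(305,182)),("scene",(269,225))):
    q=cs[nm];hh=cv2.cvtColor(q["color"],cv2.COLOR_RGB2HSV)
    mm=cv2.inRange(hh,np.array((20,130,80)),np.array((33,255,255)))|cv2.inRange(hh,np.array((100,120,60)),np.array((128,255,255)))
    k=np.zeros_like(mm);cv2.circle(k,ctr,11,255,-1);ys,xs=np.where(mm&k);p=(xs.mean(),ys.mean());print(nm,p,onplane(q,p,142).round(1))
E
```

```text
20 V [239, 240, 240, 240, 242, 247, 185, 179, 198, 198, 197, 200, 200, 205, 192, 177, 156, 134, 109, 251, 242, 241, 241, 240] blue [] 0
30 V  blue [] 0
40 V  blue [] 0
50 V  blue [] 0
60 V [241, 240, 240, 242, 243, 225, 177, 186, 197, 200, 203, 202, 203, 202, 191, 171, 145, 114, 218, 239, 238, 238, 239, 240] blue [] 0
70 V  blue [] 0
80 V  blue [] 0
90 V  blue [] 0
100 V [240, 240, 239, 238, 237, 224, 181, 190, 200, 201, 204, 199, 202, 192, 176, 156, 131, 136, 243, 237, 236, 237, 238, 238] blue [] 0
110 V  blue [] 0
120 V  blue [] 0
130 V  blue [] 0
140 V [237, 237, 236, 237, 242, 206, 179, 194, 197, 198, 199, 201, 200, 184, 170, 145, 113, 200, 241, 240, 242, 241, 241, 240] blue [] 0
150 V  blue [] 0
160 V  blue [240] 9
170 V  blue [] 0
180 V [235, 234, 234, 235, 202, 192, 215, 224, 234, 232, 228, 224, 222, 207, 187, 162, 130, 253, 242, 237, 239, 239, 239, 239] blue [249] 12
190 V  blue [249] 12
200 V  blue [] 0
[(15, np.float64(249.5), np.float64(262.5)), (20, np.float64(249.5), np.float64(262.5)), (25, np.float64(249.5), np.float64(262.5)), (30, np.float64(249.5), np.float64(262.5)
[... 769 characters left out ...]
64(248.5), np.float64(261.5)), (125, np.float64(248.5), np.float64(260.5)), (130, np.float64(248.5), np.float64(260.5)), (135, np.float64(248.5), np.float64(260.5)), (140, np.float64(248.5), np.float64(260.5)), (145, np.float64(248.5), np.float64(260.5))]
[(array([95.5, 99.7]), [88, 84, 23, 31, 320]), (array([236.7, 158.7]), [223, 152, 27, 16, 350]), (array([273.7, 160.1]), [261, 153, 26, 16, 396]), (array([254.5, 182.2]), [249, 171, 12, 23, 266])]
side (np.float64(357.4712643678161), np.float64(244.75862068965517)) [ 607.3 -133.1  142. ]
side (np.float64(304.95), np.float64(182.225)) [601.5  82.9 142. ]
scene (np.float64(269.5348837209302), np.float64(225.1860465116279)) [603.3  82.1 142. ]
```

```bash
python3 - <<'E'
from h import *
import pickle
c=pickle.load(open("c2.pkl","rb"))["wrist"]
for p in((256.3,20),(255.5,80),(254.9,140),(254.9,170.5),(254.9,194)): print(p,onplane(c,p,142).round(1))
E
```

```text
(256.3, 20) [603.5  22.3 142. ]
(255.5, 80) [604.7 -31.1 142. ]
(254.9, 140) [606.3 -89.4 142. ]
(254.9, 170.5) [ 607.4 -121.4  142. ]
(254.9, 194) [ 608.4 -147.3  142. ]
```

The blue band is at (607.8, -134), the rail yaw is about 0.03, and yellow is at about (602, 82.5). Lowering the hook over the rail.

```bash
python3 -m pendant '[[[-0.0015,-0.002,0.01],[0,0,0.007],0],[[-0.0015,-0.002,0.025],[0,0,0.007],0],[[-0.0015,-0.002,0.04],[0,0,0.007],0],[[-0.0015,-0.002,0.055],[0,0,0.007],0],[[-0.0015,-0.002,0.07],[0,0,0.007],0],[[-0.0015,-0.002,0.085],[0,0,0.007],0],[[-0.0015,-0.002,0.1],[0,0,0.007],0],[[-0.0015,-0.002,0.108],[0,0,0.007],0],[[-0.0015,-0.002,0.113],[0,0,0.007],0],[[-0.0015,-0.002,0.115],[0,0,0.007],0]]'
python3 -m pendant '[[[0,0,0.001],[0,0,0],0],[[0,0,0.002],[0,0,0],0],[[0,0,0.003],[0,0,0],0],[[0,0,0.004],[0,0,0],0],[[0,0,0.004],[0,0,0],0],[[0,0,0.004],[0,0,0],0]]'
```

```text
time: 7.35
tool_pos: [608.1, -134.4, 345.3]
tcp_rot: [-3.141, -0.0, 1.601]
contact_force: [0.2, -0.6, -1.2]
grip_width: 11.7
time: 7.85
tool_pos: [608.2, -134.5, 341.9]
tcp_rot: [3.141, 0.0, 1.601]
contact_force: [0.1, 0.4, -2.7]
grip_width: 11.7
```

It is hooked and held about 2 mm above its seat, so there is little friction. Sliding it along the rail.

```bash
python3 -m pendant '[[[0.004,0,0],[0,0,0],0],[[0.014,0,0],[0,0,0],0],[[0.026,0,0],[0,0,0],0],[[0.038,0,0],[0,0,0],0],[[0.05,0,0],[0,0,0],0],[[0.062,0,0],[0,0,0],0],[[0.074,0,0],[0,0,0],0],[[0.086,0.0,0],[0,0,0],0],[[0.098,0,0],[0,0,0],0],[[0.11,0,0],[0,0,0],0]]'
python3 -m pendant '[[[0.012,0,0],[0,0,0],0],[[0.024,0,0],[0,0,0],0],[[0.036,0,0],[0,0,0],0],[[0.048,0,0],[0,0,0],0],[[0.06,0,0],[0,0,0],0],[[0.072,0,0],[0,0,0],0],[[0.084,0,0],[0,0,0],0],[[0.096,0,0],[0,0,0],0],[[0.104,0,0],[0,0,0],0],[[0.107,0,0],[0,0,0],0]]'
python3 -m pendant '[[[0,0,0],[0,0,0],0],[[0,0,0],[0,0,0],0]]'
python3 - <<'E'
from h import *
import pickle
cs={n:capture(n) for n in("scene","side","wrist")}; pickle.dump(cs,open("c3.pkl","wb"))
a=[cs[n]["color"] for n in cs]
cv2.imwrite("pics/m3.png",cv2.vconcat([cv2.resize(cv2.hconcat([a[0][100:334,140:452],a[1][70:304,150:462]]),(800,300)),cv2.resize(cv2.hconcat([a[2],a[0]]),(800,300),interpolation=3)])[:,:,::-1])
E
```

```text
time: 8.68
tool_pos: [604.8, -23.2, 341.8]
tcp_rot: [3.141, -0.0, 1.601]
contact_force: [-0.3, 0.6, -2.0]
grip_width: 11.5
time: 9.52
tool_pos: [601.5, 83.9, 341.7]
tcp_rot: [3.141, -0.0, 1.602]
contact_force: [0.3, -0.2, -2.6]
grip_width: 11.7
time: 9.68
tool_pos: [601.7, 82.3, 341.7]
tcp_rot: [3.142, 0.0, 1.601]
contact_force: [-0.3, -0.6, -2.0]
grip_width: 11.7
```

View pics/m3.png

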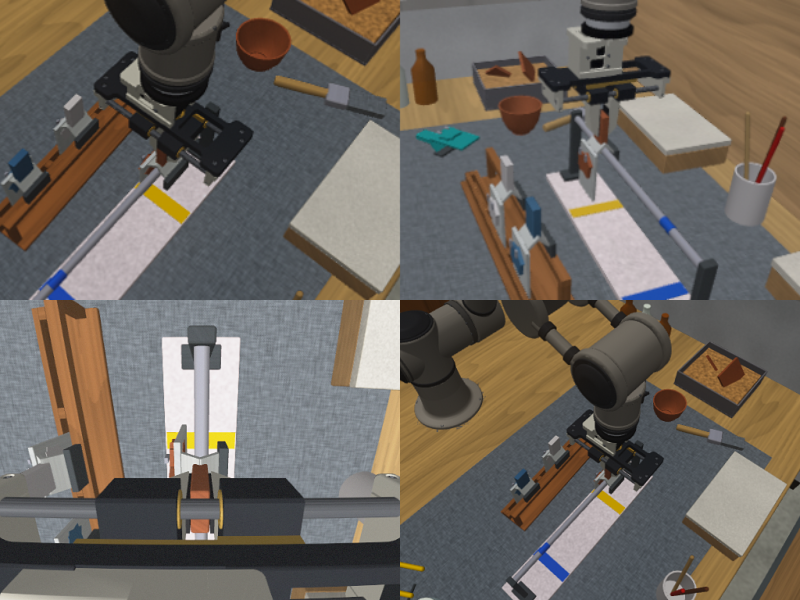

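The carrier is hooked on the rail and covers the yellow band. The yellow stripe is visible beside it in the wrist view at about row 183 unscaled. I'll check the stripe's y on z=12, then set the carrier down gently.

```bash
python3 - <<'E'
from h import *
import pickle
c=pickle.load(open("c3.pkl","rb"))["wrist"];h=cv2.cvtColor(c["color"],cv2.COLOR_RGB2HSV)
m=cv2.inRange(h,np.array((20,150,80)),np.array((33,255,255)))
n,l,s,ce=cv2.connectedComponentsWithStats(m)
for i in range(1,n):
    if s[i][4]>20:
        x,y,w,hh,_=s[i]; print(s[i],onplane(c,(ce[i][0],y-.5),12).round(1),onplane(c,(ce[i][0],y+hh-.5),12).round(1))
E
python3 -m pendant '[[[0,0,0.0005],[0,0,0],0],[[0,0,0.001],[0,0,0],0],[[0,0,0.0015],[0,0,0],0],[[0,0,0.002],[0,0,0],0],[[0,0,0.002],[0,0,0],0],[[0,0,0.002],[0,0,0],0]]'
```

```text
[214 169  14  21 160] [559.5  91.5  12. ] [559.3  67.6  12. ]
[239 169  10  21 210] [586.7  92.3  12. ] [587.1  68.4  12. ]
[267 169  34  21 587] [630.1  93.5  12. ] [631.4  69.7  12. ]
[281 256   4  17  40] [635.3 -12.3  12. ] [636.6 -35.5  12. ]
[279 277   6  15  50] [636.3 -41.1  12. ] [637.5 -62.5  12. ]
[227 283   5  10  23] [570.3 -51.5  12. ] [570.3 -65.9  12. ]
[235 308  21   3  27] [591.8 -87.6  12. ] [591.9 -92.2  12. ]
time: 10.33
tool_pos: [602.0, 82.2, 340.4]
tcp_rot: [3.139, 0.0, 1.601]
contact_force: [3.2, -0.9, 2.6]
grip_width: 12.0
```

The stripe's middle is y = 80.6 against the carrier at about 82, and the force sign change shows it is seated. Releasing.

```bash
python3 -m pendant '[[[0,0,0],[0,0,0],0.015],[[0,0,0],[0,0,0],0.02],[[0,0,0],[0,0,0],0.03],[[0,0,0],[0,0,0],0.04],[[0,0,0],[0,0,0],0.05],[[0,0,0],[0,0,0],0.05],[[0,0,0],[0,0,0],0.05],[[0,0,0],[0,0,0],0.05]]'
python3 -m pendant '[[[0,0,-0.003],[0,0,0],0.05],[[0,0,-0.01],[0,0,0],0.05],[[0,0,-0.02],[0,0,0],0.05],[[0,0,-0.035],[0,0,0],0.05],[[0,0,-0.055],[0,0,0],0.05],[[0,0,-0.075],[0,0,0],0.05],[[0,0,-0.1],[0,0,0],0.05],[[0,0,-0.12],[0,0,0],0.05],[[0,0,-0.12],[0,0,0],0.05],[[0,0,-0.12],[0,0,0],0.05]]'
python3 - <<'E'
from h import *
import pickle
cs={n:capture(n) for n in("scene","side","wrist")}; pickle.dump(cs,open("c4.pkl","wb"))
a=[cs[n]["color"] for n in cs]
cv2.imwrite("pics/m4.png",cv2.vconcat([cv2.resize(cv2.hconcat([a[0][150:267,200:356],a[1][130:247,230:386]]),(800,300),interpolation=2),cv2.resize(cv2.hconcat([a[2],a[0]]),(800,300),interpolation=3)])[:,:,::-1])
c=cs["wrist"];h=cv2.cvtColor(c["color"],cv2.COLOR_RGB2HSV).astype(int)
m=((h[...,0]<=11)&(h[...,1]>110)&(h[...,2]>185)).astype(np.uint8)
n,l,s,ce=cv2.connectedComponentsWithStats(m)
for i in range(1,n):
    if s[i][4]>80: 
        ys,xs=np.where(l==i);P=np.array([onplane(c,(x,y),198)[:2] for x,y in zip(xs,ys)],np.float32);print(s[i],cv2.minAreaRect(P))
E
```

```text
time: 11.0
tool_pos: [601.6, 82.4, 339.7]
tcp_rot: [-3.141, -0.0, 1.601]
contact_force: [-0.0, 0.7, -0.7]
grip_width: 48.8
time: 11.83
tool_pos: [601.5, 82.4, 461.9]
tcp_rot: [3.138, -0.0, 1.601]
contact_force: [-0.1, 0.1, -0.3]
grip_width: 49.6
[250 183  12  30 247] ((599.6763305664062, 81.40398406982422), (9.771367073059082, 26.631267547607422), 1.7066736221313477)
```

View pics/m4.png

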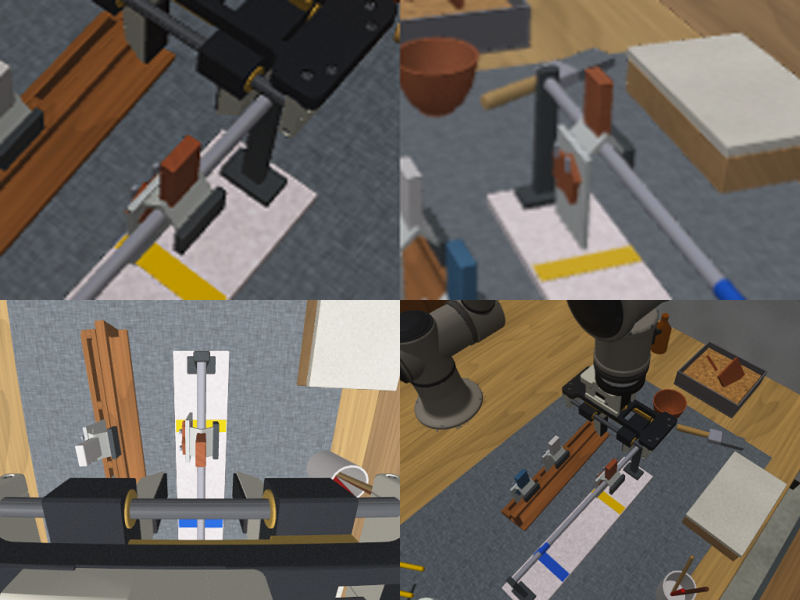

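The carrier hangs freely on the rail at y = 81.4, yaw about 1.7°, upright, with the gripper clear above it. I'll let it rest a moment, compare for motion, and hand in.

```bash
python3 -m pendant '[[[0,0,0],[0,0,0],0.05],[[0,0,0],[0,0,0],0.05],[[0,0,0],[0,0,0],0.05],[[0,0,0],[0,0,0],0.05],[[0,0,0],[0,0,0],0.05],[[0,0,0],[0,0,0],0.05]]'
python3 - <<'E'
from h import *
import pickle
from plant import close_job
a=pickle.load(open("c4.pkl","rb"))["side"]["color"].astype(int);b=capture("side")["color"].astype(int);d=capture("side")["color"].astype(int)
r=np.s_[150:250,280:330]
print(abs(a-b)[r].mean(),abs(b-d)[r].mean()); print(get_obs()["contact_force"]); close_job()
E
```

```text
time: 12.48
tool_pos: [601.6, 82.4, 459.6]
tcp_rot: [-3.141, -0.0, 1.601]
contact_force: [-0.2, 0.5, -0.1]
grip_width: 50.5
0.47326666666666667 0.46213333333333334
[-0.15003266  0.44090372 -0.56526328]
the job is handed in; nothing more can be done
```

I lifted the terracotta carrier out of the stand and hooked it over the rail at the blue band. I then slid it along the rail to the yellow band, seated it, released it and handed in at about 12.6 s of the 45 s allowed. `close_job()` gave no verdict.

**Position:** the last wrist view puts the grip block at y ≈ 81.4 mm. The yellow band's middle came out at 82–83 mm from the band and 80.6 mm from the stripe below it. These disagree by about 2 mm, well inside the 15 mm allowed.

**Square and upright:** the carrier is within about 2° of square to the rail. I judged it upright by eye only. Its top read about 2 mm off the rail line in x, so any tilt is at most 2–3° (15° allowed).

**At rest and released:** two side pictures at the end differed only by image noise, and the gripper was about 120 mm above the release height with no contact force.

**Height while sliding:** during the slide I held the carrier about 2 mm above its seat to limit friction, inside the 12 mm limit. The force changed sign when I lowered it, which shows it seated.

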